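# Repack the lunch box

### The arm

A 6-joint arm with a two-finger parallel gripper is mounted at the origin on the work surface. World frame = base frame: x ahead of the robot, y to its left, z up, the work surface at z = 0. Lengths are in mm, angles in rad, forces in N, time in s.
With the tool pointing down it reaches from about 300 to 875 mm from the base axis. Payload 6.4 kg.
Tool frame: the origin (TCP) lies midway between the tips of the shut fingers; the grasp point (between the pads) lies 19 mm behind it (env.grasp_offset is the distance from the TCP to the grasp point, in mm); z points along the fingers, y is the line along which they close (so a half turn about z gives the same grasp; the last joint's range is limited). The gripper opens to 85 mm and grips with 20 to 120 N. Pads are 22 mm wide; open, the fingers measure 114 mm over their backs; the gripper's body (76 mm by 85 mm) begins 54 mm behind the grasp point. The pads swing forward as they close: fully open they stand 13 mm farther back than shut.
Start: joints at [1.105, 0.181, 1.607, -0, 1.354, -0.206], TCP at [147.698, 555.722, 231.288] pointing down, gripper open.
Joint ranges: [-2.99, 2.99], [-0.89, 2.07], [0.3, 2.58], [-1.14, 4.28], [0, 2.63], [-3.12, 3.12]. Speed limits (rad/s): [2.57, 2.57, 3.01, 3.14, 3.14, 3.14].

### API

Orientations are given as a unit quaternion [x, y, z, w].
In Python, from bench import env, cams, look_for, masks_of gives the robot as it stands.
- The arm moves only by the shell command python3 -m handwheel 'ROWS' [OPENING]. ROWS is JSON, a list of rows, each an object of numbers: "x", "y", "z": the shift along the tool's x, y, z normalised to -1 to 1, where 1 is 30 cm; "roll": the turn about the tool's z normalised to -1 to 1, where 1 is 8 degrees. A call has exactly 5 rows; each row shifts and turns the commanded pose from where the row before left it, along the tool's axes as they then stand; what a row does not reach is not made up. A row lasts 1/8 s, in which the tool goes at most 62.5 mm and 10.7 degrees, less where a joint would pass 70% of its speed; a pose out of reach is approached as far as the arm can. A call with a number of a shift or a turn outside -1 to 1 is refused whole. A call with a gripper value outside its range is refused whole. OPENING is the opening, from 0 (shut) to 1 (fully open), set as the call begins (- or left out, the last holds). The fingers move at their own pace and stop on an object; the grip force is fixed at half the most. Time passes only in rows, so rows that do not move let the fingers close, or fill a call up. It gives the time, the measured TCP pose, the force, the opening and the grip force at its end, in the units of the state.
- env.sense(): the state, without advancing time (a new reading comes with each control period).
- cams.snapshot(name): name is "side" or "top" or "wrist"; returns a dict with "color" (480x640x3 uint8, red, green, blue), "K" (3x3 intrinsics, pixels), "R" (3x3) and "t" (3): a world point X has camera coordinates R X + t. Camera axes: x right, y down, z forward; pixel columns grow to the right and rows downward; lengths in mm; the calibration is good to about 2 mm. A picture is of the moment at which its call begins. There is no depth.
- env.finish_job(): hands the job in; it is judged then, once.
Trained networks look in a picture, given as the dict that the camera call returned (one of the last four; its "shot" number tells which), for a name from the list of things; names that differ only in an ending like _2 or _b are one class to them, and where a whole thing is asked for, a point or a joint stands for the part that bears it (a point fixed in the world has none). Each returns a list of dicts, best first, with "conf" (0 to 1); they miss things now and then, are a little off and sometimes report something else, mostly with a low value. They report only what shows in the picture. A call takes as long as a camera call. They do not tell look-alikes from the thing itself.
- look_for(picture, label): "box" ([left, top, right, bottom] as shares, 0 to 1, of the picture: columns of its width, rows of its height, round what is visible of it).
- masks_of(picture, label): "region" (480x640 bool, what is visible of it) and "box" ([left, top, right, bottom] as shares, 0 to 1, of the picture: columns of its width, rows of its height, round what is visible of it).
The state is a dict: "time": time; "joints": joint angles; "joint_vel": joint speeds; "joint_efforts": joint torques, N m; "position": TCP position; "ee_rot": TCP orientation; "force": force on the tool from outside, world axes, zero at the start; "moment": the same for the moment, N m; "opening": opening from 0.0 (shut) to 1.0 (fully open); "grip_force": force on a finger pad.
Only numpy, scipy, OpenCV 4.12 (cv2) and the standard library are available. Lean on these libraries where they do the work, as an engineer would, in place of code of your own. Each camera call takes 0.05 s, during which the arm holds its last target. There are 200 camera calls.

### The job

Repack the wooden lunch box: slide its cover right back, lift out yesterday's empty grey tub and stand it upright in the blue drainer tray, then stack squarely in the box's pocket first the white ice brick, on it every steel tin there is, and last the bamboo board on top. Then slide the cover fully shut, and leave the other kitchen things as they are.

Things in the scene. Friction and masses are not known exactly. Their poses are not given: they have to be found in the camera images.
- lunchbox: fixed wooden box, 236 long (its x) x 172 wide (its y), side walls 90 high, 6 mm walls and floor. Origin under the centre of the well, at counter level; x is the way the cover slides open. The well (inside x -54..54, y -80..80 mm) is open at the top when the cover is back; the other half (x 60 to 179) is roofed. Side rails beside the cover reach 93 mm above the counter
- pocket (a point): centre of the well's floor, 6 mm above the counter, axes as the box; side walls' top 84 above it. A 100 x 60 slab lies here along the box's x, either way round, with 4 mm of play all round between the end walls (x = +-54) and four corner guides, 74 tall (|x| 38-54, |y| 34-40). Fingers have room between the guides, out to y = +-80. Full stack: 81 high
- cover (a joint): how far the cover is slid back along the box's x, m: 0 fully shut, 0.118 fully open (well quite clear). Starts shut or up to 30 mm ajar; stays where left; about 2 N of friction
- cover_grip (a point): centre of the cover's grip rib, a dark upright bar on the middle of the cover, 14 thick (along the box's x), 70 long (along the box's y), 26 tall; this point is 14 mm above the cover's upper face and 12 below the rib's top, 110 mm above the counter; the cover itself lies 90 to 96 above it. It is above the pocket's centre when shut and moves with the cover
- tub: empty grey open-topped plastic tub, 96 long (its x) x 58 wide (its y) x 38 high, 4 mm walls, 60 g; origin at the centre of its underside. Starts in the pocket, under the cover, lying along the box's x
- drainer: fixed shallow blue tray, 180 (its x) x 140 (its y), floor 5 thick, rim 14 high and 5 thick; origin at the centre of its underside
- brick: white plastic ice brick with grey ribs on its face, a slab 100 long (its x) x 60 wide (its y) x 24 high, about 130 g; origin at the centre of its underside, z up
- tin1: flat closed steel food tin, a rounded slab 100 long (its x) x 60 wide (its y) x 15 high, about 120 g; origin at the centre of its underside, z up. One of two or three identical tins (absent ones read None all run long)
- tin2: flat closed steel food tin, a rounded slab 100 long (its x) x 60 wide (its y) x 15 high, about 120 g; origin at the centre of its underside, z up. One of two or three identical tins (absent ones read None all run long)
- tin3: flat closed steel food tin, a rounded slab 100 long (its x) x 60 wide (its y) x 15 high, about 120 g; origin at the centre of its underside, z up. One of two or three identical tins (absent ones read None all run long)
- board: bamboo board, a plain pale wooden slab 100 long (its x) x 60 wide (its y) x 12 thick, about 60 g; origin at the centre of its underside, z up. It goes on top of the stack
- bowl: white ceramic bowl 96 across, 45 high, standing among the things; leave it. Origin under its centre
- mug: blue mug 76 across, 90 high; leave it
- sauce: amber glass bottle 60 across, 170 high; leave it
- jar: glass jar 60 across, 85 high; leave it
- can: steel can 66 across, 100 high; leave it
- spoon: spoon lying on the counter; leave it
Things that resemble listed ones, but are neither listed nor needed, are in the scene too. Of the things that look like the brick, take the one that is nearest to the robot's base at the start.

How it is judged:
By the outcome, as a careful person would: the job done as asked, in the order asked, and still so for the second after the job is handed in, with the robot touching nothing.
Of tin1, tin2, tin3 only 2 to 3 are there at a start; the rules pass over those that are not, and their reading is None.
At some moment in a run one of brick, board, tin1, tin2, tin3 may be knocked a few centimetres aside while the robot is not near it.
It also fails if it takes over 208 s, if anything falls off the work surface, if the arm or the gripper's body presses on something with over 40 N, if the wrist force passes 120 N, or if a joint passes its speed limit or range.

## Working session

There is one attempt and no reset: what is moved stays moved. The work goes in short steps, Python scripts to look and compute and a shell command to move; the robot and the scene stay as the last step left them, time stands still between calls to the robot, and variables do not carry over. Pictures are saved under pics/ and viewed, at most 14 in all, crops included, and the job is handed in when it is done.

```bash
ls; mkdir -p pics; cat > h.py <<'E'
import numpy as np, cv2
from bench import env, cams, look_for, masks_of
from scipy.spatial.transform import Rotation as Rn
def save(p,n,crop=None):
    c=p["color"][:,:,::-1]
    if crop: c=cv2.resize(c[crop[1]:crop[3],crop[0]:crop[2]],None,fx=crop[4],fy=crop[4],interpolation=cv2.INTER_CUBIC)
    cv2.imwrite("pics/"+n+".png",c)
def ray(p,u,v,z):
    K,R,t=map(np.array,(p["K"],p["R"],p["t"]))
    d=R.T@np.linalg.solve(K,[u,v,1.]); c=-R.T@t
    return c+d*(z-c[2])/d[2]
def proj(p,X):
    q=np.array(p["K"])@(np.array(p["R"])@np.array(X,float)+np.array(p["t"])); return q[:2]/q[2]
def rect(p,m,z):
    "min-area rect of mask's contour projected onto plane z: centre, sizes, angle of long axis(deg)"
    cs,_=cv2.findContours(m.astype(np.uint8),0,1); c=max(cs,key=cv2.contourArea)[:,0,:]
    w=np.array([ray(p,u,v,z)[:2] for u,v in c],np.float32)
    (cx,cy),_,_=r=cv2.minAreaRect(w); b=cv2.boxPoints(r)
    e1=b[1]-b[0];e2=b[2]-b[1]; L=e1 if np.hypot(*e1)>np.hypot(*e2) else e2
    return np.round([cx,cy,max(r[1]),min(r[1]),np.degrees(np.arctan2(L[1],L[0]))%180],1)
def st():
    s=env.sense(); R=Rn.from_quat(s["ee_rot"])
    print("t%.2f"%s["time"],"pos",np.round(s["position"],1),"F",np.round(s["force"],1),"op %.3f"%s["opening"],"gf %.1f"%s["grip_force"],"xaxis %.2f"%np.degrees(np.arctan2(R.as_matrix()[1,0],R.as_matrix()[0,0])),"j",np.round(s["joints"],2))
    return s,R.as_matrix()
def go(x,y,ang=None):
    "shift in tool units (x,y) & roll units to reach world x,y, tool-x angle ang(deg) mod 180"
    s,R=st(); d=R.T@(np.array([x,y,s["position"][2]])-s["position"])
    print("dx,dy units",np.round(d[:2]/300,4))
    if ang is not None:
        a=np.degrees(np.arctan2(R[1,0],R[0,0])); k=(a-ang+90)%180-90
        print("roll deg (tool z down: +roll reduces ang)",round(k,2),"units",round(k/8,3))
E
cat > a.py <<'E'
from h import *
st()
t=cams.snapshot("top"); save(t,"top0")
for n in ["lunchbox","cover","cover_grip","drainer","brick","tin1","board","bowl","tub"]:
    for r in masks_of(t,n):
        if r["conf"]>.2: print(n,round(r["conf"],2),np.round(np.array(r["box"])*[640,480,640,480]),rect(t,r["region"],{"lunchbox":93,"cover":96,"cover_grip":122,"drainer":14,"brick":24,"tin1":15,"board":12,"bowl":45,"tub":38}[n]))
s=cams.snapshot("side"); save(s,"side0")
w=cams.snapshot("wrist"); 
for p in (t,s,w): print(-np.array(p["R"]).T@np.array(p["t"]),np.array(p["K"])[0])
E
python3 a.py
```

```text
pics
t0.00 pos [147.4 555.2 230.4] F [ 0.4 -0.7 -0.6] op 1.002 gf 0.0 xaxis 165.12 j [ 1.1   0.18  1.61 -0.    1.35 -0.21]
lunchbox 0.93 [252. 184. 335. 287.] [558.7  32.9 253.6 182.5 172.2]
cover 0.92 [254. 224. 326. 277.] [513.9  42.2 159.8 118.2  80.8]
cover_grip 0.57 [255. 224. 321. 278.] [509.2  39.8 156.7 115.2  81.5]
drainer 0.8 [137. 225. 198. 291.] [491.5 392.3 181.6 146.6 173.1]
drainer 0.43 [381. 215. 415. 247.] [ 604.5 -257.8   94.    93.9    3.3]
brick 0.94 [415. 265. 451. 307.] [ 457.5 -361.7  103.7   64.1  163.7]
brick 0.93 [499. 241. 534. 267.] [ 568.1 -585.6  105.3   63.8   86.1]
brick 0.73 [254. 184. 335. 287.] [574.6  39.  261.3 188.6 171.1]
brick 0.69 [446. 209. 479. 250.] [ 627.9 -437.2  107.8   61.5  149.7]
brick 0.67 [303. 144. 338. 183.] [792.5 -13.8 107.7  64.9 159.8]
tin1 0.98 [201. 201. 234. 241.] [604.  265.9 102.8  64.9 168.9]
tin1 0.83 [201. 262. 232. 302.] [421.  242.5 100.9  61.3 174.7]
tin1 0.72 [480. 283. 507. 306.] [ 454.6 -525.    85.1   58.2  120.3]
board 0.55 [375. 272. 402. 310.] [ 443.6 -232.4  101.    59.2  174.5]
board 0.53 [481. 279. 508. 305.] [ 453.  -527.1   83.    60.7  120.5]
bowl 0.95 [381. 216. 417. 251.] [ 596.6 -254.2   92.3   91.8   94.5]
tub 0.27 [252. 187. 335. 286.] [571.5  38.5 258.7 184.8 170.9]
[ 237.77195898  -96.73635144 1455.97111774] [520.84254024   0.         331.7105317 ]
[   64.12468459 -1139.41648393   764.06392066] [474.80467466   0.         321.89481025]
[ 75.77552438 576.50946232 372.4411231 ] [419.16801792   0.         327.90069652]
```

```bash
python3 - <<'E'
import cv2
i=cv2.imread("pics/top0.png"); cv2.imwrite("pics/top0c.png",cv2.resize(i[130:330,120:550],(795,370),interpolation=cv2.INTER_CUBIC))
E
```

```text
(no output)
```

View pics/top0c.png

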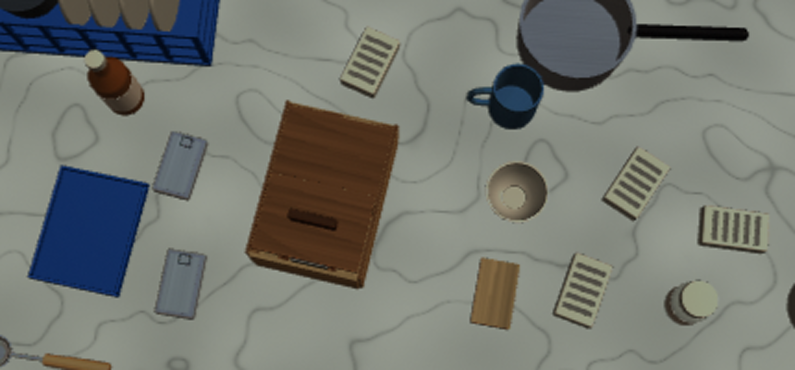

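View pics/side0.png

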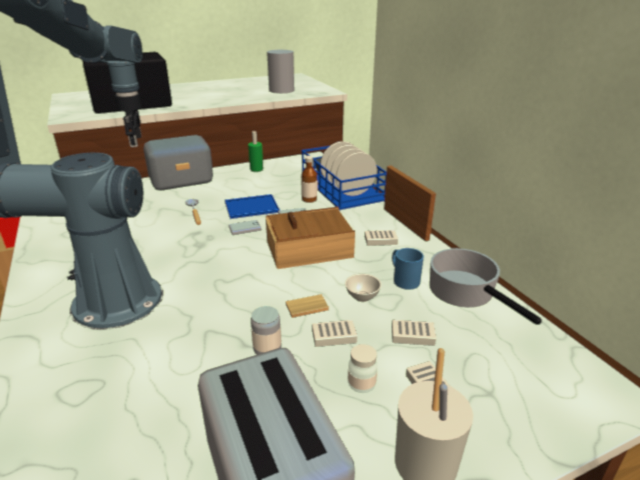

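```bash
python3 -m handwheel '[{"z":-0.05,"x":-0.14,"y":-0.11},{"x":-0.15,"y":-0.12,"z":-0.05},{"x":-0.15,"y":-0.12,"z":-0.05},{"x":-0.15,"y":-0.12,"z":-0.05},{"x":-0.15,"y":-0.12,"z":-0.05}]' 0.3
python3 -m handwheel '[{"x":-0.15,"y":-0.12},{"x":-0.15,"y":-0.12},{"x":-0.15,"y":-0.12},{"x":-0.14,"y":-0.12},{"x":-0.14,"y":-0.12}]'
python3 -m handwheel '[{"x":-0.12,"y":-0.1},{},{},{},{}]'
cat > b.py <<'E'
from h import *
import sys
st()
t=cams.snapshot("top"); w=cams.snapshot("wrist"); save(w,"w"+sys.argv[1]); 
for p in (w,t):
  for n,z in (("lunchbox",93),("cover",96),("cover_grip",122),("tin1",15)):
    for r in masks_of(p,n):
        if r["conf"]>.2: print(n,round(r["conf"],2),np.round(np.array(r["box"])*[640,480,640,480]),rect(p,r["region"],z))
c=w["color"].astype(int).sum(2)
np.save("w.npy",{k:w[k] for k in("K","R","t")},allow_pickle=True)
E
python3 b.py 1
```

```text
t0.60 pos [147.7 555.7 231.3] F [ 0.3 -0.4  0.8] op 0.998 gf 0.0 xaxis 165.11 j [ 1.1   0.18  1.61 -0.    1.35 -0.21]
lunchbox 0.81 [252. 184. 335. 286.] [559.4  32.3 252.  178.7 171.3]
cover 0.62 [255. 225. 325. 278.] [514.5  42.8 158.1 115.9  81.4]
cover_grip 0.71 [253. 222. 323. 277.] [509.3  41.2 158.9 119.5  81. ]
tin1 0.82 [200. 203. 232. 241.] [604.6 266.6 104.6  65.7 168.1]
tin1 0.55 [202. 264. 233. 302.] [420.6 241.8  99.5  60.8 175.7]validation failed for argument at $[0]...
validation failed for argument at $[0]...
validation failed for argument at $[0]...
```

View pics/w1.png

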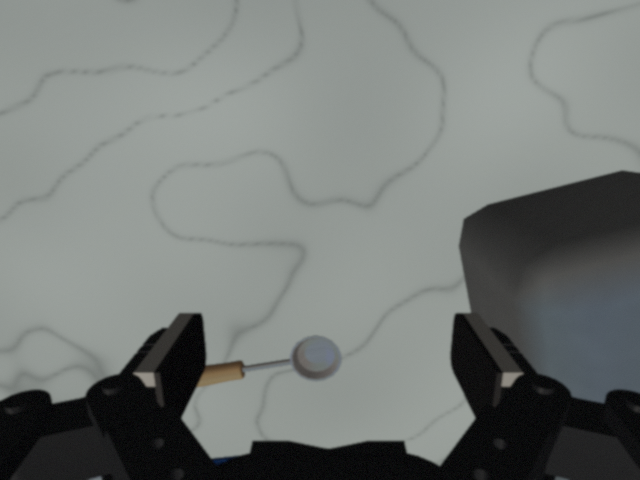

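```bash
python3 -m handwheel '[{"x":-0.14,"y":-0.11,"z":-0.05,"roll":0},{"x":-0.15,"y":-0.12,"z":-0.05,"roll":0},{"x":-0.15,"y":-0.12,"z":-0.05,"roll":0},{"x":-0.15,"y":-0.12,"z":-0.05,"roll":0},{"x":-0.15,"y":-0.12,"z":-0.05,"roll":0}]' 0.3
python3 -m handwheel '[{"x":-0.15,"y":-0.12,"z":-0.05,"roll":0},{"x":-0.15,"y":-0.12,"z":-0.05,"roll":0},{"x":-0.15,"y":-0.12,"z":0,"roll":0},{"x":-0.15,"y":-0.12,"z":0,"roll":0},{"x":-0.15,"y":-0.12,"z":0,"roll":0}]'
python3 -m handwheel '[{"x":-0.15,"y":-0.1,"z":0,"roll":-0.5},{"x":-0.15,"y":0,"z":0,"roll":-0.5},{"x":0,"y":0,"z":0,"roll":0},{"x":0,"y":0,"z":0,"roll":0},{"x":0,"y":0,"z":0,"roll":0}]'
python3 b.py 2
```

```text
time: 1.72
position: [317.6, 326.1, 307.1]
ee_rot: [0.129, 0.992, 0.0, 0.0]
force: [0.6, -0.3, -1.0]
opening: 0.303
grip_force: 0.0
time: 2.35
position: [488.9, 94.1, 336.6]
ee_rot: [0.13, 0.992, 0.0, 0.0]
force: [0.6, 0.9, 1.0]
opening: 0.299
grip_force: 0.0
time: 2.98
position: [567.2, 47.5, 336.8]
ee_rot: [0.06, 0.998, -0.0, 0.0]
force: [0.3, -0.5, 0.7]
opening: 0.301
grip_force: 0.0
t2.98 pos [567.2  47.5 336.8] F [ 0.3 -0.5  0.7] op 0.301 gf 0.0 xaxis 173.15 j [-0.12  0.1   1.49  0.    1.55 -1.58]
lunchbox 0.74 [216.  53. 415. 309.] [562.7  35.8 236.5 170.5 171.3]
cover 0.61 [221.  65. 409. 210.] [512.9  43.3 157.6 116.2  81.5]
cover_grip 0.66 [219.  63. 406. 203.] [511.3  44.1 147.3 108.2  81.1]
cover_grip 0.46 [490. 144. 558. 235.] [576.1 216.6  77.2  48.8 169.3]
tin1 0.91 [469.   4. 532.  68.] [438.4 238.1  63.6  62.5  84.4]
tin1 0.56 [489. 142. 559. 235.] [601.2 263.8  99.   63.6 169.2]
lunchbox 0.63 [264. 195. 336. 286.] [554.5  18.1 248.  146.5 171.7]
cover 0.76 [271. 229. 325. 275.] [511.4  19.3 117.1 112.2 170.5]
cover_grip 0.59 [269. 226. 323. 278.] [506.7  19.1 115.  112.6 171.5]
tin1 0.63 [220. 205. 234. 222.] [625.7 239.4  47.2  17.6 169.1]
```

View pics/w2.png

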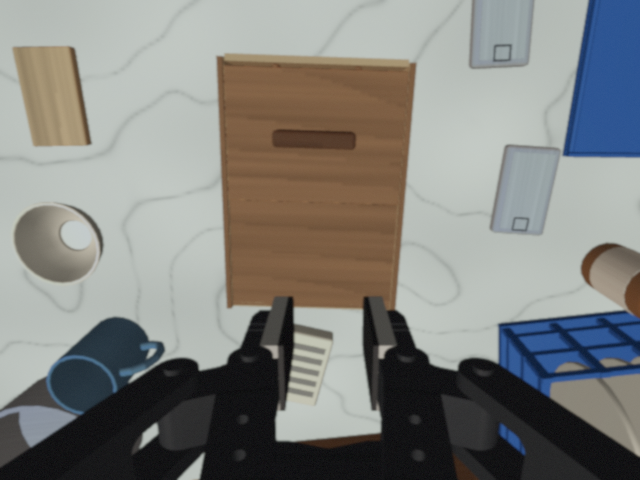

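```bash
python3 - <<'E'
from h import *
w=np.load("w.npy",allow_pickle=True).item()
C=[ray(w,*q,93)[:2] for q in ((219,57),(414,64),(394,307),(229,307))]
print(np.round(C,1)); f=(C[0]+C[1])/2;b=(C[2]+C[3])/2; print(f,b,np.linalg.norm(b-f),np.degrees(np.arctan2(*(b-f)[::-1])))
for z,q in ((122,(273,131)),(122,(355,133)),(122,(274,147)),(122,(354,149)),(96,(225,65)),(96,(409,68)),(90,(225,55)),(90,(409,60))): print(z,q,np.round(ray(w,*q,z),1))
E
```

```text
[[437.2 -28. ]
 [462.2 135.7]
 [687.  102.2]
 [667.2 -63.1]]
[449.70773289  53.81738024] [677.09751543  19.57699298] 229.95329378484547 -8.563271465324405
122 (273, 131) [501.9  11.7 122. ]
122 (355, 133) [511.5  78.5 122. ]
122 (274, 147) [514.7  10.5 122. ]
122 (354, 149) [524.2  76.4 122. ]
96 (225, 65) [444.3 -23.5  96. ]
96 (409, 68) [465.1 130.7  96. ]
90 (225, 55) [435.8 -23.3  90. ]
90 (409, 60) [458.3 132.2  90. ]
```

```bash
python3 -m handwheel '[{"x":0,"y":0,"z":0,"roll":0.22},{"x":0.144,"y":-0.019,"z":0,"roll":0},{"x":0.143,"y":-0.019,"z":0.05,"roll":0},{"x":0,"y":0,"z":0.19,"roll":0},{"x":0,"y":0,"z":0.19,"roll":0}]'
python3 -m handwheel '[{"x":0,"y":0,"z":0.18,"roll":0},{"x":0,"y":0,"z":0.12,"roll":0},{"x":0,"y":0,"z":0.06,"roll":0},{"x":0,"y":0,"z":0,"roll":0},{"x":0,"y":0,"z":0,"roll":0}]'
python3 -m handwheel '[{"x":-0.03,"y":0,"z":0,"roll":0},{"x":-0.03,"y":0,"z":0,"roll":0},{"x":-0.05,"y":0,"z":0,"roll":0},{"x":-0.05,"y":0,"z":0,"roll":0},{"x":-0.05,"y":0,"z":0,"roll":0}]'
python3 -m handwheel '[{"x":-0.05,"y":0,"z":0,"roll":0},{"x":-0.05,"y":0,"z":0,"roll":0},{"x":-0.05,"y":0,"z":0,"roll":0},{"x":-0.03,"y":0,"z":0,"roll":0},{"x":0,"y":0,"z":0,"roll":0}]'
python3 -c "
from h import *
go(604.4,29.9,171.35)"
```

```text
time: 4.1
position: [481.4, 48.4, 207.1]
ee_rot: [0.076, 0.997, -0.0, 0.002]
force: [-0.2, 0.3, 0.9]
opening: 0.304
grip_force: 0.0
time: 4.72
position: [481.5, 48.4, 99.8]
ee_rot: [0.076, 0.997, -0.0, 0.0]
force: [-0.5, 0.2, 0.4]
opening: 0.3
grip_force: 0.0
time: 5.35
position: [544.6, 38.8, 99.3]
ee_rot: [0.075, 0.997, -0.0, -0.0]
force: [-1.6, -0.1, 2.3]
opening: 0.298
grip_force: 1.2
time: 5.98
position: [597.7, 30.7, 99.1]
ee_rot: [0.075, 0.997, -0.0, 0.0]
force: [-0.7, 0.8, -0.6]
opening: 0.303
grip_force: 0.0
t5.97 pos [597.7  30.7  99.1] F [-0.7  0.8 -0.6] op 0.303 gf 0.0 xaxis 171.35 j [-0.15  0.38  1.65 -0.    1.12 -1.57]
dx,dy units [-0.0226  0.0008]
roll deg (tool z down: +roll reduces ang) -0.0 units -0.0
```

```bash
python3 -m handwheel '[{"x":-0.01,"y":0,"z":0,"roll":0},{"x":-0.01,"y":0,"z":0,"roll":0},{"x":0,"y":0,"z":0,"roll":0},{"x":0,"y":0,"z":0,"roll":0},{"x":0,"y":0,"z":0,"roll":0}]'
python3 -m handwheel '[{"x":-0.006,"y":0,"z":0,"roll":0},{"x":0,"y":0,"z":0,"roll":0},{"x":0,"y":0,"z":0,"roll":0},{"x":0,"y":0,"z":0,"roll":0},{"x":0,"y":0,"z":0,"roll":0}]'

```

```text
time: 6.6
position: [602.6, 30.1, 99.2]
ee_rot: [0.075, 0.997, 0.0, -0.0]
force: [-1.2, -0.1, -0.7]
opening: 0.296
grip_force: 0.6
time: 7.22
position: [603.9, 29.9, 99.2]
ee_rot: [0.075, 0.997, 0.0, -0.001]
force: [-5.3, 0.1, 1.5]
opening: 0.3
grip_force: 2.5
```

```bash
python3 -m handwheel '[{"x":-0.006,"y":0,"z":0,"roll":0},{"x":0,"y":0,"z":0,"roll":0},{"x":0,"y":0,"z":0,"roll":0},{"x":0,"y":0,"z":0,"roll":0},{"x":0,"y":0,"z":0,"roll":0}]'

```

```text
time: 7.85
position: [603.9, 29.9, 99.2]
ee_rot: [0.075, 0.997, 0.0, -0.003]
force: [-11.9, 1.3, 8.2]
opening: 0.3
grip_force: 6.3
```

```bash
python3 -m handwheel '[{"x":0.04,"y":0,"z":0,"roll":0},{"x":0,"y":0,"z":-0.17,"roll":0},{"x":0,"y":0,"z":-0.2,"roll":0},{"x":0,"y":0,"z":-0.2,"roll":0},{"x":0,"y":0,"z":-0.2,"roll":0}]' 1
python3 -m handwheel '[{"x":0,"y":0,"z":0,"roll":0},{"x":0,"y":0,"z":0,"roll":0},{"x":0,"y":0,"z":0,"roll":0},{"x":0,"y":0,"z":0,"roll":0},{"x":0,"y":0,"z":0,"roll":0}]'
cat >> b.py <<'E'
for n,z in (("tub",44),("drainer",14)):
    for r in masks_of(w,n): print(n,round(r["conf"],2),np.round(np.array(r["box"])*[640,480,640,480]),rect(w,r["region"],z))
save(w,"wc"+sys.argv[1],(180,0,480,320,1.8))
E
python3 b.py 3
```

```text
time: 8.48
position: [594.6, 31.2, 332.8]
ee_rot: [0.075, 0.997, -0.0, 0.001]
force: [0.5, 0.5, 0.2]
opening: 0.996
grip_force: 0.0
time: 9.1
position: [594.2, 31.3, 329.3]
ee_rot: [0.075, 0.997, 0.0, -0.001]
force: [0.4, -0.2, -0.3]
opening: 0.999
grip_force: 0.0
t9.10 pos [594.2  31.3 329.3] F [ 0.4 -0.2 -0.3] op 0.999 gf 0.0 xaxis 171.35 j [-0.15  0.16  1.43 -0.    1.55 -1.57]
lunchbox 0.71 [225.  18. 428. 289.] [563.5  36.  235.9 171.3 171.4]
lunchbox 0.7 [ 55. 306. 159. 399.] [ 714.7 -217.8  133.6   56.3  121.1]
cover 0.96 [239. 163. 413. 292.] [619.7  27.6 158.9 116.7  80.9]
cover 0.63 [482.   1. 546.  34.] [468.5 202.5  51.5  24.1  82.9]
cover_grip 0.86 [238. 165. 415. 285.] [613.1  28.3 146.1 106.8  81.4]
tin1 0.86 [507. 111. 578. 206.] [601.7 264.5  98.9  63.5 169.5]
tin1 0.83 [481.   4. 543.  34.] [456.4 236.9  61.8  29.5  84.5]
lunchbox 0.96 [266. 191. 334. 287.] [554.9   9.7 247.8 130.2 171.3]
cover 0.8 [270. 192. 334. 239.] [617.8  -4.6 121.1  95.8 171.1]
cover_grip 0.96 [270. 190. 330. 238.] [609.4  -5.5 110.9  94.  173.7]
tin1 0.45 [164. 157. 199. 193.] [731.3 388.4 124.5  59.   46.8]
tub 0.98 [292.  46. 358. 150.] [506.   43.2  95.4  58.3 172.9]
drainer 0.78 [578.   0. 640. 123.] [516.2 341.9 114.7  61.8 172.5]
```

View pics/wc3.png

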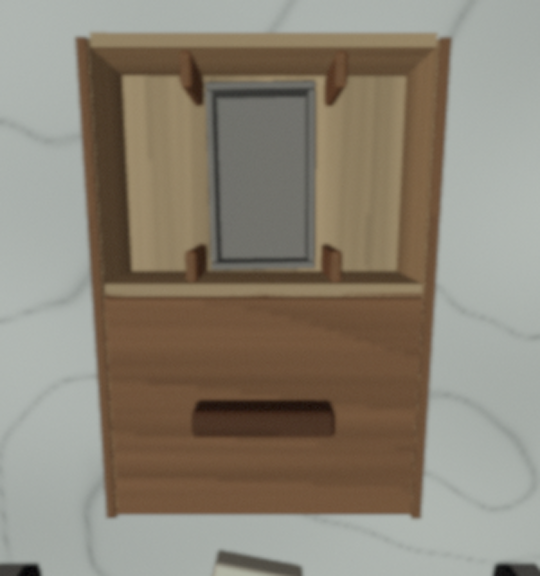

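```bash
python3 - <<'E'
from h import *
w=np.load("w.npy",allow_pickle=True).item()
def R(z,*Q):
    P=np.array([ray(w,180+a/1.8,b/1.8,z)[:2] for a,b in Q]); print(z,np.round(P,1).tolist(),"mean",np.round(P.mean(0),1))
R(6,(122,75),(408,75),(403,272),(130,272))
R(90,(92,47),(438,47),(422,284),(107,284))
R(80,(182,52),(346,52),(341,247),(187,247))
E
```

```text
6 [[439.3, -25.6], [463.4, 133.6], [571.5, 120.2], [546.8, -43.0]] mean [505.2  46.3]
90 [[440.6, -24.1], [464.2, 132.1], [569.6, 115.2], [546.1, -39.8]] mean [505.1  45.9]
80 [[446.9, 15.4], [458.4, 91.5], [546.4, 78.4], [534.8, 1.7]] mean [496.6  46.8]
```

```bash
python3 -m handwheel '[{"x":0.15,"y":0,"z":0.1,"roll":0},{"x":0.15,"y":0,"z":0.1,"roll":0},{"x":0,"y":0,"z":0.19,"roll":0},{"x":0,"y":0,"z":0.19,"roll":0},{"x":0,"y":0,"z":0.19,"roll":0}]'
python3 -m handwheel '[{"x":0,"y":0,"z":0.12,"roll":0},{"x":0,"y":0,"z":0.1,"roll":0},{"x":0,"y":0,"z":0.05,"roll":0},{"x":0,"y":0,"z":0,"roll":0},{"x":0,"y":0,"z":0,"roll":0}]'
python3 -m handwheel '[{"x":0,"y":0,"z":0,"roll":0},{"x":0,"y":0,"z":0,"roll":0},{"x":0,"y":0,"z":0,"roll":0},{"x":0,"y":0,"z":0,"roll":0},{"x":0,"y":0,"z":0,"roll":0}]' 0
python3 -m handwheel '[{"x":0,"y":0,"z":-0.05,"roll":0},{"x":0,"y":0,"z":-0.1,"roll":0},{"x":0,"y":0,"z":-0.15,"roll":0},{"x":0,"y":0,"z":-0.15,"roll":0},{"x":0,"y":0,"z":-0.15,"roll":0}]'
python3 -c "
from h import *
w=cams.snapshot('wrist')
for r in masks_of(w,'drainer'): print(round(r['conf'],2),np.round(np.array(r['box'])*[640,480,640,480]),rect(w,r['region'],14))
go(491.5,391,172)"
```

```text
time: 10.32
position: [505.7, 44.8, 98.3]
ee_rot: [0.075, 0.997, -0.0, 0.001]
force: [-0.7, -0.7, -0.6]
opening: 1.003
grip_force: 0.0
time: 10.95
position: [506.6, 44.7, 19.5]
ee_rot: [0.075, 0.997, -0.0, 0.001]
force: [-0.1, -0.1, -0.2]
opening: 1.001
grip_force: 0.0
time: 11.58
position: [506.6, 44.6, 19.7]
ee_rot: [0.075, 0.997, -0.0, 0.001]
force: [-1.0, 0.7, 6.9]
opening: 0.667
grip_force: 64.8
time: 12.2
position: [505.2, 44.9, 200.8]
ee_rot: [0.075, 0.997, -0.0, 0.0]
force: [1.3, -0.1, -1.0]
opening: 0.664
grip_force: 63.9
t12.30 pos [508.9  44.4 205. ] F [ 1.   0.5 -0.4] op 0.665 gf 63.8 xaxis 171.37 j [-0.15  0.05  1.8   0.    1.27 -1.57]
dx,dy units [0.2306 1.1334]
roll deg (tool z down: +roll reduces ang) -0.63 units -0.079
```

```bash
python3 -m handwheel '[{"x":0.03,"y":0.15,"z":0,"roll":-0.08},{"x":0.04,"y":0.19,"z":0,"roll":0},{"x":0.04,"y":0.19,"z":0,"roll":0},{"x":0.04,"y":0.19,"z":0,"roll":0},{"x":0.04,"y":0.19,"z":0.02,"roll":0}]'
python3 -m handwheel '[{"x":0.04,"y":0.15,"z":0.1,"roll":0},{"x":0,"y":0.07,"z":0.1,"roll":0},{"x":0,"y":0,"z":0.15,"roll":0},{"x":0,"y":0,"z":0.12,"roll":0},{"x":0,"y":0,"z":0.04,"roll":0}]'
python3 -m handwheel '[{"x":0,"y":0,"z":0.03,"roll":0},{"x":0,"y":0,"z":0.02,"roll":0},{"x":0,"y":0,"z":0.01,"roll":0},{"x":0,"y":0,"z":0,"roll":0},{"x":0,"y":0,"z":0,"roll":0}]'
python3 -c "
from h import *
go(491.5,391,172)"
```

```text
time: 12.92
position: [487.2, 325.0, 192.9]
ee_rot: [0.07, 0.998, 0.0, 0.001]
force: [1.1, -0.6, -0.7]
opening: 0.671
grip_force: 64.0
time: 13.55
position: [482.6, 389.1, 36.5]
ee_rot: [0.07, 0.998, -0.001, -0.002]
force: [-0.0, 0.4, -1.0]
opening: 0.664
grip_force: 64.0
time: 14.18
position: [485.2, 390.3, 21.9]
ee_rot: [0.07, 0.998, 0.0, 0.0]
force: [-1.2, 0.4, -0.5]
opening: 0.667
grip_force: 64.0
t14.18 pos [485.2 390.3  21.9] F [-1.2  0.4 -0.5] op 0.667 gf 64.0 xaxis 171.99 j [ 0.49  0.54  1.6   0.    1.   -0.94]
dx,dy units [-0.0204  0.0052]
roll deg (tool z down: +roll reduces ang) -0.01 units -0.001
```

```bash
python3 -m handwheel '[{"x":-0.01,"y":0,"z":0.005,"roll":0},{"x":-0.01,"y":0,"z":0.003,"roll":0},{"x":0,"y":0,"z":0,"roll":0},{"x":0,"y":0,"z":0,"roll":0},{"x":0,"y":0,"z":0,"roll":0}]'
python3 -m handwheel '[{"x":0,"y":0,"z":0,"roll":0},{"x":0,"y":0,"z":0,"roll":0},{"x":0,"y":0,"z":0,"roll":0},{"x":0,"y":0,"z":-0.05,"roll":0},{"x":0,"y":0,"z":-0.1,"roll":0}]' 1
python3 -m handwheel '[{"x":0,"y":0,"z":-0.2,"roll":0},{"x":0,"y":0,"z":-0.2,"roll":0},{"x":0,"y":-0.1,"z":-0.17,"roll":0},{"x":-0.03,"y":-0.16,"z":-0.1,"roll":0},{"x":-0.03,"y":-0.17,"z":-0.1,"roll":0}]'
python3 -c "
from h import *
t=cams.snapshot('top');
for n,z in (('tub',43),('drainer',14)):
  for r in masks_of(t,n): print(n,round(r['conf'],2),rect(t,r['region'],z))"
python3 -m handwheel '[{"x":-0.05,"y":-0.19,"z":-0.06,"roll":0},{"x":-0.05,"y":-0.19,"z":-0.05,"roll":0},{"x":-0.05,"y":-0.19,"z":0,"roll":0},{"x":-0.05,"y":-0.19,"z":0,"roll":0},{"x":-0.05,"y":-0.19,"z":0,"roll":0}]'
python3 -m handwheel '[{"x":-0.05,"y":-0.19,"z":0,"roll":0},{"x":-0.05,"y":-0.19,"z":0,"roll":0},{"x":-0.05,"y":-0.19,"z":0,"roll":0},{"x":-0.05,"y":-0.19,"z":0,"roll":0},{"x":-0.05,"y":-0.19,"z":0,"roll":0}]'
python3 -m handwheel '[{"x":0,"y":0,"z":0,"roll":0},{"x":0,"y":0,"z":0,"roll":0},{"x":0,"y":0,"z":0,"roll":0},{"x":0,"y":0,"z":0,"roll":0},{"x":0,"y":0,"z":0,"roll":0}]'
cat > c.py <<'E'
from h import *
import sys
s,R=st()
w=cams.snapshot("wrist"); save(w,"w"+sys.argv[1])
for a in sys.argv[2:]:
  n,z=a.split(":")
  for r in masks_of(w,n):
    if r["conf"]>.3: print(n,round(r["conf"],2),np.round(np.array(r["box"])*[640,480,640,480]),rect(w,r["region"],float(z)))
E
python3 c.py 4 brick:22 board:12 tin1:15
```

```text
time: 14.8
position: [490.7, 389.3, 18.9]
ee_rot: [0.07, 0.998, -0.0, -0.0]
force: [0.9, 0.0, -1.7]
opening: 0.667
grip_force: 64.0
time: 15.42
position: [489.9, 388.8, 63.9]
ee_rot: [0.07, 0.998, -0.001, -0.001]
force: [0.4, 0.6, 0.2]
opening: 1.0
grip_force: 0.0
time: 16.05
position: [490.5, 258.1, 297.7]
ee_rot: [0.069, 0.998, 0.0, 0.001]
force: [-0.5, 0.0, 0.3]
opening: 1.001
grip_force: 0.0
drainer 0.61 [499.5 325.6 116.4  45.3  12.7]
time: 16.82
position: [525.2, -34.2, 327.6]
ee_rot: [0.069, 0.998, 0.0, -0.0]
force: [1.0, 0.9, -0.7]
opening: 0.995
grip_force: 0.0
time: 17.45
position: [560.5, -326.9, 327.2]
ee_rot: [0.069, 0.998, 0.001, -0.0]
force: [0.5, -0.1, -0.0]
opening: 1.0
grip_force: 0.0
time: 18.08
position: [560.0, -325.5, 328.4]
ee_rot: [0.069, 0.998, -0.0, 0.0]
force: [-0.0, 0.2, -0.1]
opening: 0.999
grip_force: 0.0
t18.07 pos [ 560.  -325.5  328.4] F [-0.   0.2 -0.1] op 0.999 gf 0.0 xaxis 172.06 j [-0.71  0.28  1.29  0.    1.57 -2.14]
brick 0.87 [ 41. 194. 150. 252.] [ 567.4 -583.1  108.7   63.7   86.8]
brick 0.85 [199. 205. 281. 307.] [ 626.4 -436.1  105.7   61.6  150. ]
brick 0.81 [243.  35. 310. 143.] [ 456.7 -361.6   99.5   61.4  163.7]
brick 0.58 [564. 296. 637. 383.] [787.5 -19.1 105.2  77.2 159.9]
board 0.95 [371.   0. 431. 109.] [ 442.4 -233.1  100.7   60.4  173.8]
tin1 0.66 [557.   8. 640. 273.] [572.3 -36.4 280.9  90.9   4.3]
```

View pics/w4.png

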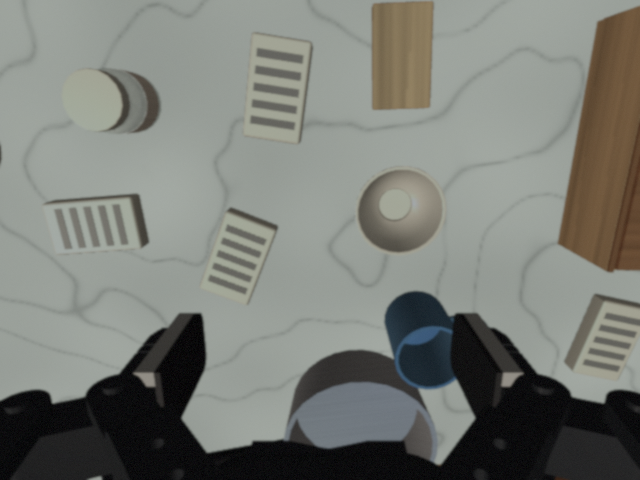

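```bash
python3 -m handwheel '[{"x":0,"y":0,"z":0,"roll":1},{"x":0,"y":0,"z":0.1,"roll":0.045},{"x":0.15,"y":-0.1,"z":0.1,"roll":0},{"x":0.146,"y":-0.112,"z":0.05,"roll":0},{"x":0,"y":0,"z":0.19,"roll":0}]'
python3 -m handwheel '[{"x":0,"y":0,"z":0.19,"roll":0},{"x":0,"y":0,"z":0.19,"roll":0},{"x":0,"y":0,"z":0,"roll":0},{"x":0,"y":0,"z":0,"roll":0},{"x":0,"y":0,"z":0,"roll":0}]'
python3 -c "
from h import *
go(456.7,-361.7,163.7)"
```

```text
time: 18.9
position: [455.7, -365.9, 198.8]
ee_rot: [0.144, 0.99, -0.003, 0.003]
force: [0.8, -0.9, 0.1]
opening: 1.002
grip_force: 0.0
time: 19.52
position: [458.4, -364.2, 85.3]
ee_rot: [0.142, 0.99, -0.002, 0.002]
force: [0.4, 0.3, -0.1]
opening: 1.003
grip_force: 0.0
t19.52 pos [ 458.4 -364.2   85.3] F [ 0.4  0.3 -0.1] op 1.003 gf 0.0 xaxis 163.64 j [-0.87  0.37  1.69 -0.    1.07 -2.16]
dx,dy units [0.0076 0.0063]
roll deg (tool z down: +roll reduces ang) -0.06 units -0.007
```

```bash
python3 -m handwheel '[{"x":0.007,"y":0.006,"z":0.12,"roll":0},{"x":0,"y":0,"z":0.1,"roll":0},{"x":0,"y":0,"z":0.047,"roll":0},{"x":0,"y":0,"z":0,"roll":0},{"x":0,"y":0,"z":0,"roll":0}]'
python3 -m handwheel '[{"x":0,"y":0,"z":0,"roll":0},{"x":0,"y":0,"z":0,"roll":0},{"x":0,"y":0,"z":0,"roll":0},{"x":0,"y":0,"z":0,"roll":0},{"x":0,"y":0,"z":0,"roll":0}]' 0
python3 -m handwheel '[{"x":0,"y":0,"z":-0.05,"roll":0},{"x":0,"y":0,"z":-0.1,"roll":0},{"x":0,"y":0,"z":-0.19,"roll":0},{"x":0,"y":0,"z":-0.19,"roll":0},{"x":0,"y":0,"z":-0.19,"roll":0}]'
python3 -m handwheel '[{"x":0,"y":0,"z":0,"roll":-0.9},{"x":0,"y":0,"z":0,"roll":-0.06},{"x":0,"y":0,"z":0,"roll":0},{"x":0,"y":0,"z":0,"roll":0},{"x":0,"y":0,"z":0,"roll":0}]'
python3 c.py 5 brick:224
python3 -c "
from h import *
go(505.2,45.8,171.4)"
```

```text
time: 20.15
position: [456.1, -361.1, 3.5]
ee_rot: [0.142, 0.99, -0.001, 0.001]
force: [0.1, 0.1, -0.4]
opening: 0.999
grip_force: 0.0
time: 20.78
position: [456.0, -361.0, 3.4]
ee_rot: [0.142, 0.99, -0.001, 0.001]
force: [-0.6, -0.6, 5.8]
opening: 0.681
grip_force: 65.8
time: 21.4
position: [454.9, -359.6, 220.5]
ee_rot: [0.142, 0.99, -0.0, 0.0]
force: [0.2, -1.0, -1.3]
opening: 0.686
grip_force: 64.9
time: 22.02
position: [454.9, -359.7, 217.0]
ee_rot: [0.076, 0.997, 0.001, -0.001]
force: [-0.1, -0.1, -0.5]
opening: 0.69
grip_force: 64.9
t22.02 pos [ 454.9 -359.7  217. ] F [-0.1 -0.1 -0.5] op 0.690 gf 64.9 xaxis 171.28 j [-0.87  0.21  1.61 -0.    1.33 -2.29]
brick 0.89 [229. 194. 426. 451.] [ 456.2 -358.3  103.5   65.2  171.3]
brick 0.88 [ 38. 322. 162. 396.] [ 453.7 -441.    43.8   26.6   86.7]
brick 0.72 [230. 393. 246. 435.] [ 484.9 -397.9   18.3    5.2  171. ]
brick 0.31 [488. 450. 530. 480.] [ 525.1 -295.    17.8   14.4   81.3]
t22.12 pos [ 455.1 -359.9  217.4] F [ 0.4  0.3 -0.9] op 0.684 gf 64.9 xaxis 171.29 j [-0.87  0.21  1.61 -0.    1.33 -2.29]
dx,dy units [0.0396 1.362 ]
roll deg (tool z down: +roll reduces ang) -0.11 units -0.014
```

View pics/w5.png

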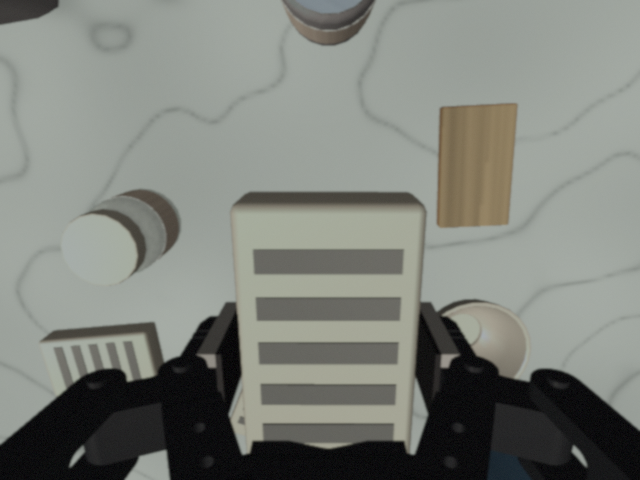

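```bash
cat > e.py <<'E'
from h import *
import sys
# held-slab offset: top-face front corners in wrist picture -> centre relative to TCP in tool axes
u1,u2,v,h=map(float,sys.argv[1:5])
w=cams.snapshot("wrist"); s,R=st(); z=s["position"][2]+h
a,b=ray(w,u1,v,z),ray(w,u2,v,z); m=(a+b)/2
d=R.T@(m-s["position"]); print("front edge width",np.linalg.norm(a-b),"centre off tool x,y",d[0]-50,d[1])
E
python3 e.py 236 422 206 20.6
```

```text
t22.18 pos [ 455.1 -359.9  217.5] F [-0.7 -1.2 -0.7] op 0.686 gf 64.9 xaxis 171.30 j [-0.87  0.2   1.61  0.    1.33 -2.29]
front edge width 54.48730096762116 centre off tool x,y -1.2169400757359838 2.103648175038973
```

```bash
python3 -m handwheel '[{"x":0.01,"y":0.17,"z":0,"roll":-0.014},{"x":0.01,"y":0.19,"z":0,"roll":0},{"x":0.01,"y":0.19,"z":0,"roll":0},{"x":0.008,"y":0.19,"z":0,"roll":0},{"x":0,"y":0.19,"z":0,"roll":0}]'
python3 -m handwheel '[{"x":0,"y":0.19,"z":0,"roll":0},{"x":0,"y":0.19,"z":0,"roll":0},{"x":0,"y":0.045,"z":0.1,"roll":0},{"x":0,"y":0,"z":0,"roll":0},{"x":0,"y":0,"z":0,"roll":0}]'
python3 -c "
from h import *
go(504.6,43.8,171.4)
w=cams.snapshot('wrist');save(w,'w6')"
```

```text
time: 22.8
position: [485.6, -80.7, 218.0]
ee_rot: [0.075, 0.997, -0.0, 0.0]
force: [1.2, -0.8, -1.8]
opening: 0.69
grip_force: 65.0
time: 23.42
position: [504.9, 42.9, 188.4]
ee_rot: [0.075, 0.997, -0.0, 0.0]
force: [0.3, -0.5, -1.1]
opening: 0.684
grip_force: 65.1
t23.43 pos [504.9  42.9 188.4] F [ 0.3 -0.5 -1.1] op 0.684 gf 65.1 xaxis 171.40 j [-0.15  0.07  1.82 -0.    1.25 -1.57]
dx,dy units [0.0013 0.0027]
roll deg (tool z down: +roll reduces ang) -0.0 units -0.0
```

```bash
python3 -m handwheel '[{"x":0.001,"y":0.003,"z":0.1,"roll":0},{"x":0,"y":0,"z":0.1,"roll":0},{"x":0,"y":0,"z":0.08,"roll":0},{"x":0,"y":0,"z":0.05,"roll":0},{"x":0,"y":0,"z":0.05,"roll":0}]'
python3 -m handwheel '[{"x":0,"y":0,"z":0.05,"roll":0},{"x":0,"y":0,"z":0.05,"roll":0},{"x":0,"y":0,"z":0.05,"roll":0},{"x":0,"y":0,"z":0.03,"roll":0},{"x":0,"y":0,"z":0.01,"roll":0}]'
python3 -m handwheel '[{"x":0,"y":0,"z":0.012,"roll":0},{"x":0,"y":0,"z":0.006,"roll":0},{"x":0,"y":0,"z":0,"roll":0},{"x":0,"y":0,"z":0,"roll":0},{"x":0,"y":0,"z":0,"roll":0}]'
```

```text
time: 24.1
position: [505.4, 43.8, 74.1]
ee_rot: [0.075, 0.997, -0.0, 0.001]
force: [0.3, -0.6, -1.1]
opening: 0.683
grip_force: 65.2
time: 24.72
position: [504.0, 44.7, 16.0]
ee_rot: [0.075, 0.997, 0.0, -0.001]
force: [-0.1, -0.5, -0.7]
opening: 0.687
grip_force: 65.2
time: 25.35
position: [504.6, 44.6, 11.6]
ee_rot: [0.075, 0.997, -0.0, 0.0]
force: [-0.1, 1.0, -0.9]
opening: 0.688
grip_force: 65.2
```

```bash
python3 -m handwheel '[{"x":0,"y":0,"z":0.006,"roll":0},{"x":0,"y":0,"z":0,"roll":0},{"x":0,"y":0,"z":0,"roll":0},{"x":0,"y":0,"z":0,"roll":0},{"x":0,"y":0,"z":0,"roll":0}]'
python3 -m handwheel '[{"x":0,"y":0,"z":0,"roll":0},{"x":0,"y":0,"z":0,"roll":0},{"x":0,"y":0,"z":0,"roll":0},{"x":0,"y":0,"z":-0.05,"roll":0},{"x":0,"y":0,"z":-0.12,"roll":0}]' 1
python3 -m handwheel '[{"x":0,"y":0,"z":-0.2,"roll":0},{"x":0,"y":0,"z":-0.2,"roll":0},{"x":0,"y":0.1,"z":-0.17,"roll":0},{"x":-0.14,"y":0.13,"z":-0.1,"roll":0},{"x":-0.14,"y":0.14,"z":-0.1,"roll":0}]'
python3 -m handwheel '[{"x":-0.1,"y":0.14,"z":-0.1,"roll":0},{"x":0,"y":0,"z":0,"roll":0},{"x":0,"y":0,"z":0,"roll":0},{"x":0,"y":0,"z":0,"roll":0},{"x":0,"y":0,"z":0,"roll":0}]'
python3 c.py 7 brick:30 tin1:15 tub:43 drainer:14
```

```text
time: 25.98
position: [504.4, 44.6, 9.6]
ee_rot: [0.075, 0.997, 0.0, -0.0]
force: [-0.8, 0.3, -1.0]
opening: 0.685
grip_force: 65.2
time: 26.6
position: [503.1, 44.8, 60.5]
ee_rot: [0.075, 0.997, 0.0, -0.002]
force: [0.8, 0.6, -0.5]
opening: 0.999
grip_force: 0.0
time: 27.22
position: [600.6, 139.5, 292.4]
ee_rot: [0.075, 0.997, 0.0, 0.002]
force: [1.3, -0.1, 0.8]
opening: 0.999
grip_force: 0.0
time: 27.85
position: [634.8, 174.9, 318.5]
ee_rot: [0.075, 0.997, -0.0, -0.0]
force: [-0.3, -0.6, -0.1]
opening: 1.0
grip_force: 0.0
t27.85 pos [634.8 174.9 318.5] F [-0.3 -0.6 -0.1] op 1.000 gf 0.0 xaxis 171.37 j [ 0.09  0.31  1.27 -0.    1.56 -1.33]
brick 0.92 [137.  22. 212. 132.] [507.1  49.5 100.3  65.6 171.4]
brick 0.82 [166. 294. 224. 384.] [785.3  -4.6 108.   60.8 159.8]
tin1 0.95 [334.   0. 397.   8.] [469.  238.   58.6   8.5  81.4]
tin1 0.57 [380.  91. 440. 192.] [602.5 266.3  99.2  60.6 169.5]
tub 0.73 [488.   0. 574.  62.] [517.8 378.4  71.5  49.9  81.4]
tub 0.57 [ 58. 146. 253. 272.] [629.    4.8 181.8 130.8  81.4]
drainer 0.75 [137.  24. 214. 134.] [505.4  44.  103.1  67.2 171.4]
```

View pics/w7.png

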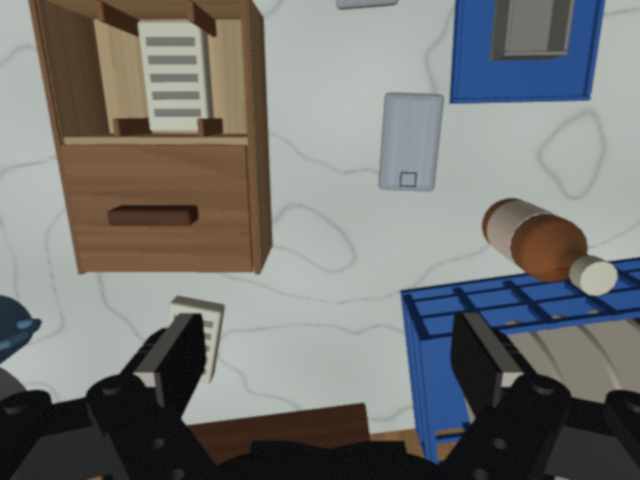

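View pics/top0.png

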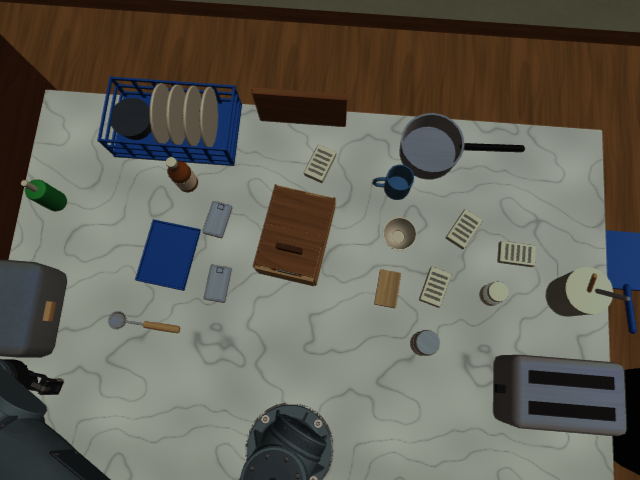

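```bash
python3 -m handwheel '[{"x":0,"y":0,"z":0.1,"roll":0.234},{"x":0.08,"y":0.14,"z":0.1,"roll":0},{"x":0.081,"y":0.134,"z":0.1,"roll":0},{"x":0,"y":0,"z":0.19,"roll":0},{"x":0,"y":0,"z":0.19,"roll":0}]'
python3 -m handwheel '[{"x":0,"y":0,"z":0.15,"roll":0},{"x":0,"y":0,"z":0.1,"roll":0},{"x":0,"y":0,"z":0.05,"roll":0},{"x":0,"y":0,"z":0,"roll":0},{"x":0,"y":0,"z":0,"roll":0}]'
python3 -c "
from h import *
go(602.3,264.4,169.5)"
```

```text
time: 28.72
position: [602.8, 266.2, 113.9]
ee_rot: [0.09, 0.996, 0.0, 0.001]
force: [1.2, -0.4, 0.4]
opening: 0.999
grip_force: 0.0
time: 29.35
position: [604.2, 265.5, 26.6]
ee_rot: [0.091, 0.996, 0.0, 0.001]
force: [0.6, 1.2, 0.2]
opening: 0.998
grip_force: 0.0
t29.35 pos [604.2 265.5  26.6] F [0.6 1.2 0.2] op 0.998 gf 0.0 xaxis 169.55 j [ 0.23  0.59  1.5   0.    1.05 -1.15]
dx,dy units [ 0.0056 -0.0049]
roll deg (tool z down: +roll reduces ang) 0.05 units 0.007
```

```bash
python3 -m handwheel '[{"x":0.0056,"y":-0.005,"z":0.05,"roll":0},{"x":0,"y":0,"z":0.025,"roll":0},{"x":0,"y":0,"z":0.006,"roll":0},{"x":0,"y":0,"z":0,"roll":0},{"x":0,"y":0,"z":0,"roll":0}]'
python3 -m handwheel '[{"x":0,"y":0,"z":0,"roll":0},{"x":0,"y":0,"z":0,"roll":0},{"x":0,"y":0,"z":0,"roll":0},{"x":0,"y":0,"z":0,"roll":0},{"x":0,"y":0,"z":0,"roll":0}]' 0
python3 -m handwheel '[{"x":0,"y":0,"z":-0.05,"roll":-0.24},{"x":0,"y":0,"z":-0.1,"roll":0},{"x":0,"y":0,"z":-0.19,"roll":0},{"x":0,"y":0,"z":-0.19,"roll":0},{"x":0,"y":0,"z":-0.15,"roll":0}]'
python3 -c "
from h import *
go(504.9,44.3,171.4)"
```

```text
time: 29.98
position: [601.2, 264.2, 0.8]
ee_rot: [0.091, 0.996, 0.0, 0.0]
force: [0.5, -0.4, 0.3]
opening: 1.001
grip_force: 0.0
time: 30.6
position: [601.6, 264.3, 1.3]
ee_rot: [0.091, 0.996, 0.0, 0.001]
force: [-0.6, -0.1, 5.2]
opening: 0.683
grip_force: 65.1
time: 31.22
position: [601.1, 264.1, 207.8]
ee_rot: [0.074, 0.997, 0.0, 0.001]
force: [0.5, -0.3, -0.3]
opening: 0.682
grip_force: 64.5
t31.23 pos [601.1 264.1 207.8] F [ 0.5 -0.3 -0.3] op 0.682 gf 64.5 xaxis 171.55 j [ 0.23  0.38  1.41 -0.    1.35 -1.19]
dx,dy units [ 0.2096 -0.772 ]
roll deg (tool z down: +roll reduces ang) 0.15 units 0.019
```

```bash
python3 -m handwheel '[{"x":0.05,"y":-0.15,"z":0,"roll":0.019},{"x":0.05,"y":-0.19,"z":0,"roll":0},{"x":0.05,"y":-0.19,"z":0,"roll":0},{"x":0.05,"y":-0.19,"z":0,"roll":0},{"x":0.011,"y":-0.05,"z":0.1,"roll":0}]'
python3 -m handwheel '[{"x":0,"y":0,"z":0.15,"roll":0},{"x":0,"y":0,"z":0.1,"roll":0},{"x":0,"y":0,"z":0,"roll":0},{"x":0,"y":0,"z":0,"roll":0},{"x":0,"y":0,"z":0,"roll":0}]'
python3 -c "
from h import *
go(504.2,44.3,171.4)"
```

```text
time: 31.85
position: [504.2, 42.5, 176.9]
ee_rot: [0.076, 0.997, -0.001, 0.003]
force: [0.2, 1.1, -0.9]
opening: 0.682
grip_force: 64.5
time: 32.48
position: [505.0, 45.2, 101.3]
ee_rot: [0.075, 0.997, -0.0, 0.002]
force: [-0.1, 0.6, -0.4]
opening: 0.682
grip_force: 64.6
t32.48 pos [505.   45.2 101.3] F [-0.1  0.6 -0.4] op 0.682 gf 64.6 xaxis 171.36 j [-0.15  0.19  1.88 -0.    1.06 -1.57]
dx,dy units [ 0.0021 -0.0033]
roll deg (tool z down: +roll reduces ang) -0.04 units -0.005
```

```bash
python3 -m handwheel '[{"x":0.002,"y":-0.003,"z":0.05,"roll":0},{"x":0,"y":0,"z":0.05,"roll":0},{"x":0,"y":0,"z":0.05,"roll":0},{"x":0,"y":0,"z":0.05,"roll":0},{"x":0,"y":0,"z":0.02,"roll":0}]'
python3 -m handwheel '[{"x":0,"y":0,"z":0.008,"roll":0},{"x":0,"y":0,"z":0,"roll":0},{"x":0,"y":0,"z":0,"roll":0},{"x":0,"y":0,"z":0,"roll":0},{"x":0,"y":0,"z":0,"roll":0}]'
```

```text
time: 33.1
position: [501.9, 44.6, 31.8]
ee_rot: [0.076, 0.997, 0.0, -0.001]
force: [-0.8, 0.4, -1.2]
opening: 0.679
grip_force: 64.6
time: 33.72
position: [503.2, 44.4, 31.3]
ee_rot: [0.076, 0.997, 0.0, 0.0]
force: [-0.8, -0.2, 2.6]
opening: 0.68
grip_force: 65.0
```

```bash
python3 -m handwheel '[{"x":0,"y":0,"z":0,"roll":0},{"x":0,"y":0,"z":0,"roll":0},{"x":0,"y":0,"z":0,"roll":0},{"x":0,"y":0,"z":-0.05,"roll":0},{"x":0,"y":0,"z":-0.12,"roll":0}]' 1
python3 -m handwheel '[{"x":0,"y":0,"z":-0.2,"roll":0},{"x":0,"y":0,"z":-0.2,"roll":0},{"x":0,"y":0.15,"z":-0.13,"roll":0},{"x":0,"y":0.16,"z":-0.1,"roll":0},{"x":0,"y":0.16,"z":-0.1,"roll":0}]'
python3 -m handwheel '[{"x":0,"y":0,"z":-0.1,"roll":0},{"x":0,"y":0,"z":0,"roll":0},{"x":0,"y":0,"z":0,"roll":0},{"x":0,"y":0,"z":0,"roll":0},{"x":0,"y":0,"z":0,"roll":0}]'
python3 c.py 8 tin1:15 tin1:45 tub:43 drainer:14
```

```text
time: 34.35
position: [501.5, 44.6, 81.9]
ee_rot: [0.076, 0.997, 0.0, -0.002]
force: [0.6, -0.3, 0.4]
opening: 1.001
grip_force: 0.0
time: 34.98
position: [524.2, 185.1, 303.8]
ee_rot: [0.076, 0.997, 0.0, 0.001]
force: [-0.2, 0.3, 0.1]
opening: 1.004
grip_force: 0.0
time: 35.6
position: [523.8, 183.4, 330.1]
ee_rot: [0.076, 0.997, -0.0, -0.001]
force: [-0.1, -0.0, 0.4]
opening: 1.002
grip_force: 0.0
t35.60 pos [523.8 183.4 330.1] F [-0.1 -0.   0.4] op 1.002 gf 0.0 xaxis 171.28 j [ 0.12  0.07  1.53  0.    1.54 -1.3 ]
tin1 0.79 [161. 141. 227. 239.] [507.9  37.7 105.1  67.3 171.3]
tin1 0.69 [335.  22. 400. 125.] [419.  242.7  98.5  59.5 175.8]
tin1 0.79 [161. 141. 227. 239.] [504.1  48.2  98.2  62.8 171.3]
tin1 0.69 [335.  22. 400. 125.] [421.1 239.7  92.   55.6 175.8]
tub 0.76 [478.  73. 564. 176.] [489.8 382.9  95.2  71.  171.9]
tub 0.58 [337.  22. 400. 126.] [421.1 239.9  93.8  56.5 176.2]
drainer 0.68 [445.  27. 599. 209.] [489.  391.3 178.7 143.1 172.7]
```

View pics/w8.png

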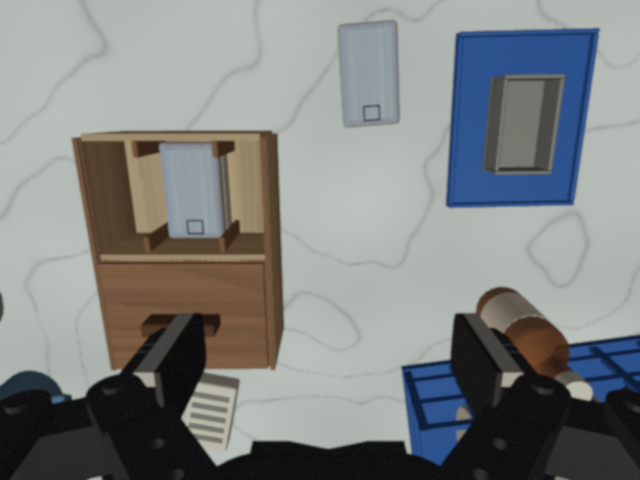

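```bash
python3 -m handwheel '[{"x":0,"y":0,"z":0.1,"roll":-0.565},{"x":0.15,"y":0.07,"z":0.1,"roll":0},{"x":0.15,"y":0.07,"z":0.1,"roll":0},{"x":0.062,"y":0.025,"z":0.17,"roll":0},{"x":0,"y":0,"z":0.19,"roll":0}]'
python3 -m handwheel '[{"x":0,"y":0,"z":0.17,"roll":0},{"x":0,"y":0,"z":0.12,"roll":0},{"x":0,"y":0,"z":0.05,"roll":0},{"x":0,"y":0,"z":0,"roll":0},{"x":0,"y":0,"z":0,"roll":0}]'
python3 -c "
from h import *
go(419.2,240.6,175.8)"
```

```text
time: 36.48
position: [418.8, 242.1, 132.7]
ee_rot: [0.035, 0.999, 0.001, 0.001]
force: [1.7, -0.6, -0.2]
opening: 0.995
grip_force: 0.0
time: 37.1
position: [420.9, 241.5, 32.6]
ee_rot: [0.036, 0.999, 0.0, 0.001]
force: [0.1, 0.0, -0.3]
opening: 1.0
grip_force: 0.0
t37.10 pos [420.9 241.5  32.6] F [ 0.1  0.  -0.3] op 1.000 gf 0.0 xaxis 175.84 j [ 0.28  0.27  1.96  0.    0.9  -1.22]
dx,dy units [ 0.0053 -0.0033]
roll deg (tool z down: +roll reduces ang) 0.04 units 0.006
```

```bash
python3 -m handwheel '[{"x":0.005,"y":-0.003,"z":0.06,"roll":0},{"x":0,"y":0,"z":0.033,"roll":0},{"x":0,"y":0,"z":0.009,"roll":0},{"x":0,"y":0,"z":0,"roll":0},{"x":0,"y":0,"z":0,"roll":0}]'
python3 -m handwheel '[{"x":0,"y":0,"z":0,"roll":0},{"x":0,"y":0,"z":0,"roll":0},{"x":0,"y":0,"z":0,"roll":0},{"x":0,"y":0,"z":0,"roll":0},{"x":0,"y":0,"z":0,"roll":0}]' 0
python3 -m handwheel '[{"x":0,"y":0,"z":-0.05,"roll":0},{"x":0,"y":0,"z":-0.1,"roll":0.3},{"x":0,"y":0,"z":-0.19,"roll":0.255},{"x":0,"y":0,"z":-0.19,"roll":0},{"x":0,"y":0,"z":-0.15,"roll":0}]'
python3 -c "
from h import *
go(504.6,44.1,171.4)"
```

```text
time: 37.72
position: [418.4, 240.4, 1.0]
ee_rot: [0.036, 0.999, 0.0, 0.0]
force: [0.4, -1.0, -0.3]
opening: 1.003
grip_force: 0.0
time: 38.35
position: [418.3, 240.5, 1.3]
ee_rot: [0.036, 0.999, 0.0, 0.0]
force: [-3.0, -0.6, 7.6]
opening: 0.682
grip_force: 64.6
time: 38.98
position: [418.1, 240.3, 207.7]
ee_rot: [0.075, 0.997, 0.0, 0.001]
force: [0.4, 0.5, -2.6]
opening: 0.681
grip_force: 65.2
t38.98 pos [418.1 240.3 207.7] F [ 0.4  0.5 -2.6] op 0.681 gf 65.2 xaxis 171.40 j [ 0.27 -0.01  1.86 -0.    1.29 -1.15]
dx,dy units [-0.383  -0.6037]
roll deg (tool z down: +roll reduces ang) 0.0 units 0.0
```

```bash
python3 -m handwheel '[{"x":-0.1,"y":-0.15,"z":0,"roll":0},{"x":-0.1,"y":-0.15,"z":0,"roll":0},{"x":-0.1,"y":-0.15,"z":0,"roll":0},{"x":-0.081,"y":-0.154,"z":0,"roll":0},{"x":0,"y":0,"z":0.1,"roll":0}]'
python3 -m handwheel '[{"x":0,"y":0,"z":0.12,"roll":0},{"x":0,"y":0,"z":0.09,"roll":0},{"x":0,"y":0,"z":0,"roll":0},{"x":0,"y":0,"z":0,"roll":0},{"x":0,"y":0,"z":0,"roll":0}]'
python3 -c "
from h import *
go(504,44.1,171.4)"
```

```text
time: 39.6
position: [506.9, 40.2, 177.3]
ee_rot: [0.077, 0.997, -0.001, 0.003]
force: [-0.0, -0.2, -2.0]
opening: 0.68
grip_force: 65.2
time: 40.22
position: [505.0, 44.0, 113.2]
ee_rot: [0.075, 0.997, -0.0, 0.001]
force: [0.0, 0.1, -1.6]
opening: 0.68
grip_force: 65.1
t40.23 pos [505.   44.  113.2] F [ 0.   0.1 -1.6] op 0.680 gf 65.1 xaxis 171.42 j [-0.15  0.17  1.88 -0.    1.09 -1.57]
dx,dy units [ 0.0033 -0.    ]
roll deg (tool z down: +roll reduces ang) 0.02 units 0.002
```

```bash
python3 -m handwheel '[{"x":0.003,"y":0,"z":0.05,"roll":0},{"x":0,"y":0,"z":0.05,"roll":0},{"x":0,"y":0,"z":0.05,"roll":0},{"x":0,"y":0,"z":0.045,"roll":0},{"x":0,"y":0,"z":0.02,"roll":0}]'
python3 -m handwheel '[{"x":0,"y":0,"z":0.006,"roll":0},{"x":0,"y":0,"z":0,"roll":0},{"x":0,"y":0,"z":0,"roll":0},{"x":0,"y":0,"z":0,"roll":0},{"x":0,"y":0,"z":0,"roll":0}]'
```

```text
time: 40.85
position: [502.0, 44.3, 46.1]
ee_rot: [0.075, 0.997, 0.0, -0.001]
force: [-21.1, 2.5, 55.0]
opening: 0.681
grip_force: 71.3
time: 41.48
position: [501.9, 44.3, 46.3]
ee_rot: [0.075, 0.997, -0.0, -0.001]
force: [-11.6, 0.6, 16.8]
opening: 0.675
grip_force: 67.2
```

```bash
python3 -m handwheel '[{"x":0,"y":0,"z":0,"roll":0},{"x":0,"y":0,"z":0,"roll":0},{"x":0,"y":0,"z":0,"roll":0},{"x":0,"y":0,"z":-0.05,"roll":0},{"x":0,"y":0,"z":-0.12,"roll":0}]' 1
python3 -m handwheel '[{"x":0,"y":0,"z":-0.2,"roll":0},{"x":0,"y":0,"z":-0.2,"roll":0},{"x":-0.04,"y":-0.15,"z":-0.13,"roll":0},{"x":-0.04,"y":-0.16,"z":-0.1,"roll":0},{"x":-0.04,"y":-0.16,"z":-0.1,"roll":0}]'
python3 -m handwheel '[{"x":0,"y":0,"z":-0.05,"roll":0},{"x":0,"y":0,"z":0,"roll":0},{"x":0,"y":0,"z":0,"roll":0},{"x":0,"y":0,"z":0,"roll":0},{"x":0,"y":0,"z":0,"roll":0}]'
python3 c.py 9 tin1:60 board:12
```

```text
time: 42.1
position: [501.6, 44.3, 95.9]
ee_rot: [0.075, 0.997, 0.0, -0.002]
force: [-0.0, 0.6, -0.9]
opening: 1.0
grip_force: 0.0
time: 42.72
position: [517.4, -101.8, 317.8]
ee_rot: [0.075, 0.997, -0.0, 0.001]
force: [1.2, -0.2, -0.0]
opening: 1.0
grip_force: 0.0
time: 43.35
position: [517.2, -99.8, 329.4]
ee_rot: [0.074, 0.997, 0.0, -0.001]
force: [0.1, -0.4, 1.2]
opening: 1.004
grip_force: 0.0
t43.35 pos [517.2 -99.8 329.4] F [ 0.1 -0.4  1.2] op 1.004 gf 0.0 xaxis 171.47 j [-0.42  0.01  1.6  -0.    1.54 -1.84]
tin1 0.55 [436. 105. 506. 204.] [501.7  43.   97.6  60.9 171.5]
tin1 0.55 [434. 116. 443. 198.] [499.5  10.6  76.1   4.9 171.3]
board 0.72 [429. 118. 438. 193.] [503.1  17.6  80.6   6.7 172.6]
board 0.7 [161.  83. 229. 181.] [ 442.1 -230.4  100.    62.4  174.1]
```

View pics/w9.png

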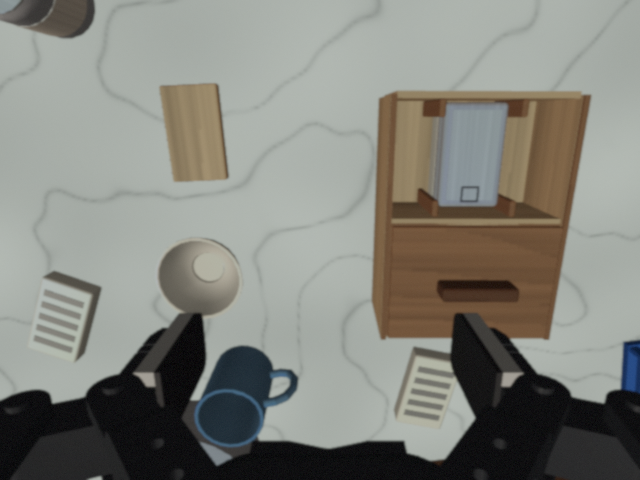

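```bash
python3 -m handwheel '[{"x":0,"y":0,"z":0.1,"roll":-0.316},{"x":0.08,"y":-0.16,"z":0.05,"roll":0},{"x":0.08,"y":-0.16,"z":0.07,"roll":0},{"x":0.043,"y":-0.149,"z":0.1,"roll":0},{"x":0,"y":0,"z":0.19,"roll":0}]'
python3 -m handwheel '[{"x":0,"y":0,"z":0.18,"roll":0},{"x":0,"y":0,"z":0.17,"roll":0},{"x":0,"y":0,"z":0.1,"roll":0},{"x":0,"y":0,"z":0.04,"roll":0},{"x":0,"y":0,"z":0,"roll":0}]'
python3 -c "
from h import *
go(441.9,-233.5,174)"
```

```text
time: 44.12
position: [442.4, -238.4, 178.4]
ee_rot: [0.055, 0.998, -0.002, 0.002]
force: [1.2, 0.6, 0.1]
opening: 0.999
grip_force: 0.0
time: 44.75
position: [442.0, -234.1, 30.0]
ee_rot: [0.053, 0.999, 0.0, -0.0]
force: [-0.3, 0.4, 0.5]
opening: 1.002
grip_force: 0.0
t44.75 pos [ 442.  -234.1   30. ] F [-0.3  0.4  0.5] op 1.002 gf 0.0 xaxis 173.93 j [-0.72  0.31  1.92 -0.    0.91 -2.19]
dx,dy units [0.0004 0.0019]
roll deg (tool z down: +roll reduces ang) -0.07 units -0.008
```

```bash
python3 -m handwheel '[{"x":0,"y":0.002,"z":0.06,"roll":0},{"x":0,"y":0,"z":0.028,"roll":0},{"x":0,"y":0,"z":0.006,"roll":0},{"x":0,"y":0,"z":0,"roll":0},{"x":0,"y":0,"z":0,"roll":0}]'
python3 -m handwheel '[{"x":0,"y":0,"z":0,"roll":0},{"x":0,"y":0,"z":0,"roll":0},{"x":0,"y":0,"z":0,"roll":0},{"x":0,"y":0,"z":0,"roll":0},{"x":0,"y":0,"z":0,"roll":0}]' 0
python3 -m handwheel '[{"x":0,"y":0,"z":-0.05,"roll":0},{"x":0,"y":0,"z":-0.1,"roll":0.32},{"x":0,"y":0,"z":-0.19,"roll":0},{"x":0,"y":0,"z":-0.19,"roll":0},{"x":0,"y":0,"z":-0.15,"roll":0}]'
python3 -c "
from h import *
go(504.5,44.1,171.4)"
```

```text
time: 45.38
position: [442.5, -233.9, 2.6]
ee_rot: [0.053, 0.999, -0.0, 0.0]
force: [-0.1, 0.4, -0.1]
opening: 1.0
grip_force: 0.0
time: 46.0
position: [442.3, -233.7, 2.9]
ee_rot: [0.053, 0.999, -0.0, 0.0]
force: [-1.6, 2.0, 9.3]
opening: 0.674
grip_force: 62.5
time: 46.62
position: [442.4, -233.7, 209.4]
ee_rot: [0.075, 0.997, -0.001, 0.001]
force: [0.2, -0.4, -0.9]
opening: 0.675
grip_force: 64.5
t46.62 pos [ 442.4 -233.7  209.4] F [ 0.2 -0.4 -0.9] op 0.675 gf 64.5 xaxis 171.37 j [-0.72  0.03  1.82  0.    1.29 -2.14]
dx,dy units [-0.0658  0.9467]
roll deg (tool z down: +roll reduces ang) -0.03 units -0.003
```

```bash
python3 -m handwheel '[{"x":-0.015,"y":0.17,"z":0,"roll":0},{"x":-0.015,"y":0.19,"z":0,"roll":0},{"x":-0.015,"y":0.19,"z":0,"roll":0},{"x":-0.015,"y":0.19,"z":0,"roll":0},{"x":-0.006,"y":0.19,"z":0,"roll":0}]'
python3 -m handwheel '[{"x":0,"y":0.017,"z":0.1,"roll":0},{"x":0,"y":0,"z":0.12,"roll":0},{"x":0,"y":0,"z":0.08,"roll":0},{"x":0,"y":0,"z":0,"roll":0},{"x":0,"y":0,"z":0,"roll":0}]'
python3 -c "
from h import *
go(504.5,44.1,171.4)"
```

```text
time: 47.25
position: [503.7, 41.2, 206.9]
ee_rot: [0.075, 0.997, -0.0, 0.001]
force: [0.1, -1.0, -0.5]
opening: 0.674
grip_force: 64.5
time: 47.88
position: [505.1, 44.2, 117.4]
ee_rot: [0.075, 0.997, -0.0, 0.001]
force: [0.3, 0.1, -0.5]
opening: 0.676
grip_force: 64.5
t47.88 pos [505.1  44.2 117.4] F [ 0.3  0.1 -0.5] op 0.676 gf 64.5 xaxis 171.37 j [-0.15  0.17  1.87 -0.    1.1  -1.57]
dx,dy units [ 0.0018 -0.0007]
roll deg (tool z down: +roll reduces ang) -0.03 units -0.004
```

```bash
python3 -m handwheel '[{"x":0.002,"y":0,"z":0.05,"roll":0},{"x":0,"y":0,"z":0.05,"roll":0},{"x":0,"y":0,"z":0.04,"roll":0},{"x":0,"y":0,"z":0.02,"roll":0},{"x":0,"y":0,"z":0.008,"roll":0}]'
python3 -m handwheel '[{"x":0,"y":0,"z":0.006,"roll":0},{"x":0,"y":0,"z":0.003,"roll":0},{"x":0,"y":0,"z":0,"roll":0},{"x":0,"y":0,"z":0,"roll":0},{"x":0,"y":0,"z":0,"roll":0}]'
```

```text
time: 48.5
position: [503.4, 44.5, 65.0]
ee_rot: [0.075, 0.997, 0.0, -0.0]
force: [-0.5, -0.6, 0.0]
opening: 0.673
grip_force: 64.5
time: 49.12
position: [503.8, 44.5, 63.0]
ee_rot: [0.075, 0.997, -0.0, 0.0]
force: [-0.5, 0.2, -1.0]
opening: 0.675
grip_force: 64.5
```

```bash
python3 -m handwheel '[{"x":0,"y":0,"z":0,"roll":0},{"x":0,"y":0,"z":0,"roll":0},{"x":0,"y":0,"z":0,"roll":0},{"x":0,"y":0,"z":-0.05,"roll":0},{"x":0,"y":0,"z":-0.12,"roll":0}]' 1
python3 -m handwheel '[{"x":0,"y":0,"z":-0.2,"roll":0},{"x":0,"y":0,"z":-0.2,"roll":0},{"x":-0.13,"y":0,"z":-0.1,"roll":0},{"x":-0.13,"y":0,"z":-0.1,"roll":0},{"x":-0.06,"y":0,"z":-0.1,"roll":0}]' 0.3
python3 -m handwheel '[{"x":0,"y":0,"z":0,"roll":0},{"x":0,"y":0,"z":0,"roll":0},{"x":0,"y":0,"z":0,"roll":0},{"x":0,"y":0,"z":0,"roll":0},{"x":0,"y":0,"z":0,"roll":0}]'
python3 c.py 10 board:72
python3 -c "
import cv2;i=cv2.imread('pics/w10.png');cv2.imwrite('pics/w10c.png',cv2.resize(i[0:320,180:480],(540,576)))"
```

```text
time: 49.75
position: [502.4, 44.6, 113.8]
ee_rot: [0.075, 0.997, 0.0, -0.002]
force: [0.6, -0.7, 0.2]
opening: 1.001
grip_force: 0.0
time: 50.38
position: [599.8, 29.7, 326.1]
ee_rot: [0.075, 0.997, -0.0, 0.001]
force: [0.3, 0.0, -0.2]
opening: 0.304
grip_force: 0.0
time: 51.0
position: [598.2, 30.2, 323.5]
ee_rot: [0.075, 0.997, 0.0, -0.0]
force: [0.7, 0.2, -0.4]
opening: 0.299
grip_force: 0.0
t51.00 pos [598.2  30.2 323.5] F [ 0.7  0.2 -0.4] op 0.299 gf 0.0 xaxis 171.38 j [-0.15  0.17  1.43 -0.    1.54 -1.57]
board 0.9 [293.  26. 361. 149.] [503.8  45.8  98.7  59.5 171.4]
```

View pics/w10c.png

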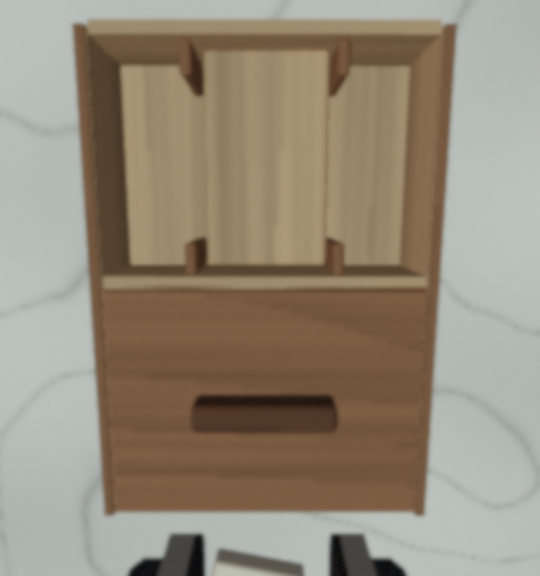

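```bash
python3 -m handwheel '[{"x":-0.1,"y":0,"z":0,"roll":0},{"x":-0.095,"y":0,"z":0.05,"roll":0},{"x":0,"y":0,"z":0.15,"roll":0},{"x":0,"y":0,"z":0.15,"roll":0},{"x":0,"y":0,"z":0.15,"roll":0}]'
python3 -m handwheel '[{"x":0,"y":0,"z":0.13,"roll":0},{"x":0,"y":0,"z":0.08,"roll":0},{"x":0,"y":0,"z":0.025,"roll":0},{"x":0,"y":0,"z":0,"roll":0},{"x":0,"y":0,"z":0,"roll":0}]'
python3 -m handwheel '[{"x":0.03,"y":0,"z":0,"roll":0},{"x":0.03,"y":0,"z":0,"roll":0},{"x":0.05,"y":0,"z":0,"roll":0},{"x":0.05,"y":0,"z":0,"roll":0},{"x":0.05,"y":0,"z":0,"roll":0}]'
python3 -m handwheel '[{"x":0.05,"y":0,"z":0,"roll":0},{"x":0.05,"y":0,"z":0,"roll":0},{"x":0.05,"y":0,"z":0,"roll":0},{"x":0.05,"y":0,"z":0,"roll":0},{"x":0,"y":0,"z":0,"roll":0}]'
python3 -c "
from h import *
go(522.8,41.3,171.4)"
```

```text
time: 51.72
position: [656.4, 21.3, 172.4]
ee_rot: [0.075, 0.997, 0.0, 0.0]
force: [1.1, 0.6, 0.2]
opening: 0.303
grip_force: 0.0
time: 52.35
position: [657.5, 21.2, 105.1]
ee_rot: [0.075, 0.997, -0.0, 0.001]
force: [0.9, 0.2, 0.3]
opening: 0.3
grip_force: 0.0
time: 52.98
position: [594.1, 30.8, 104.2]
ee_rot: [0.075, 0.997, -0.0, 0.001]
force: [2.6, -0.6, -0.0]
opening: 0.298
grip_force: 1.2
time: 53.6
position: [533.8, 40.1, 103.7]
ee_rot: [0.075, 0.997, 0.0, -0.0]
force: [-0.2, 0.6, 0.7]
opening: 0.302
grip_force: 0.0
t53.60 pos [533.8  40.1 103.7] F [-0.2  0.6  0.7] op 0.302 gf 0.0 xaxis 171.39 j [-0.15  0.25  1.81 -0.    1.09 -1.57]
dx,dy units [ 0.0368 -0.0014]
roll deg (tool z down: +roll reduces ang) -0.01 units -0.001
```

```bash
python3 -m handwheel '[{"x":0.015,"y":0,"z":0,"roll":0},{"x":0.013,"y":0,"z":0,"roll":0},{"x":0,"y":0,"z":0,"roll":0},{"x":0,"y":0,"z":0,"roll":0},{"x":0,"y":0,"z":0,"roll":0}]'
python3 -m handwheel '[{"x":0.006,"y":0,"z":0,"roll":0},{"x":0,"y":0,"z":0,"roll":0},{"x":0,"y":0,"z":0,"roll":0},{"x":0,"y":0,"z":0,"roll":0},{"x":0,"y":0,"z":0,"roll":0}]'
python3 -m handwheel '[{"x":0.006,"y":0,"z":0,"roll":0},{"x":0,"y":0,"z":0,"roll":0},{"x":0,"y":0,"z":0,"roll":0},{"x":0,"y":0,"z":0,"roll":0},{"x":0,"y":0,"z":0,"roll":0}]'
```

```text
time: 54.22
position: [526.7, 41.0, 103.3]
ee_rot: [0.075, 0.997, 0.0, 0.0]
force: [1.0, -0.4, 0.5]
opening: 0.302
grip_force: 0.7
time: 54.85
position: [524.6, 41.3, 103.3]
ee_rot: [0.075, 0.997, 0.0, -0.0]
force: [1.3, 0.2, 1.4]
opening: 0.299
grip_force: 0.5
time: 55.48
position: [522.8, 41.6, 103.3]
ee_rot: [0.075, 0.997, -0.0, -0.0]
force: [0.5, -0.5, -0.5]
opening: 0.299
grip_force: 0.3
```

```bash
python3 -m handwheel '[{"x":0.005,"y":0,"z":0,"roll":0},{"x":0,"y":0,"z":0,"roll":0},{"x":0,"y":0,"z":0,"roll":0},{"x":0,"y":0,"z":0,"roll":0},{"x":0,"y":0,"z":0,"roll":0}]'
python3 -m handwheel '[{"x":0.005,"y":0,"z":0,"roll":0},{"x":0,"y":0,"z":0,"roll":0},{"x":0,"y":0,"z":0,"roll":0},{"x":0,"y":0,"z":0,"roll":0},{"x":0,"y":0,"z":0,"roll":0}]'
```

```text
time: 56.1
position: [522.6, 41.6, 103.4]
ee_rot: [0.075, 0.997, -0.0, 0.001]
force: [6.1, 0.6, -5.3]
opening: 0.301
grip_force: 3.1
time: 56.72
position: [522.6, 41.6, 103.5]
ee_rot: [0.075, 0.997, -0.0, 0.003]
force: [12.0, 0.2, -9.8]
opening: 0.297
grip_force: 5.9
```

```bash
python3 -m handwheel '[{"x":-0.05,"y":0,"z":0,"roll":0},{"x":0,"y":0,"z":-0.17,"roll":0},{"x":0,"y":0,"z":-0.19,"roll":0},{"x":-0.1,"y":0,"z":-0.19,"roll":0},{"x":-0.1,"y":0,"z":-0.15,"roll":0}]'
python3 -m handwheel '[{"x":0,"y":0,"z":0,"roll":0},{"x":0,"y":0,"z":0,"roll":0},{"x":0,"y":0,"z":0,"roll":0},{"x":0,"y":0,"z":0,"roll":0},{"x":0,"y":0,"z":0,"roll":0}]'
python3 c.py 11 cover:96 tub:43 drainer:14
```

```text
time: 57.35
position: [594.1, 30.9, 314.5]
ee_rot: [0.075, 0.997, -0.0, 0.001]
force: [0.8, -1.0, 0.4]
opening: 0.294
grip_force: 0.0
time: 57.98
position: [592.8, 31.0, 311.1]
ee_rot: [0.075, 0.997, 0.0, -0.001]
force: [-0.7, -0.8, -0.3]
opening: 0.304
grip_force: 0.0
t57.98 pos [592.8  31.  311.1] F [-0.7 -0.8 -0.3] op 0.304 gf 0.0 xaxis 171.37 j [-0.15  0.17  1.46 -0.    1.51 -1.57]
cover 0.59 [221.  11. 429. 172.] [504.7  44.7 158.3 116.7  81.4]
drainer 0.8 [591.   0. 639. 127.] [516.3 335.3 111.2  48.3 172.7]
drainer 0.45 [  4. 192. 102. 278.] [ 597.6 -272.7  104.1  101.5  140.5]
drainer 0.34 [217.  14. 437. 298.] [572.7  33.8 288.4 210.  171.3]
```

View pics/w11.png

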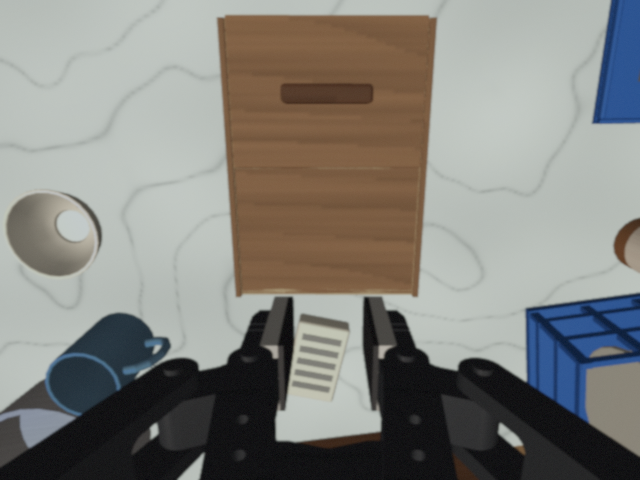

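The cover is fully shut: the rib is at about pixel (327, 93) and the front edge is flush. Nothing else was disturbed, so I'm handing the job in.

```bash
python3 -c "
from h import *
print(env.finish_job())"
```

```text
the job is handed in; nothing more can be done
None
```

The lunch box is repacked and handed in: the brick, both steel tins and the board are stacked in the pocket, the cover is fully shut, and the grey tub stands upright in the drainer tray.

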